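Pack the backup-power batteries into the service tray

TASK

Pack the three sealed batteries (the black blocks with two spade terminals on top) into the service tray, each standing upright, terminals up, on the floor of the bay made for its shape and size. Set them down gently, never dropping one from the air, and leave the two similar black blocks that are not batteries, the mains adapter and the finned power module, where they lie.

Things in the scene. Friction and masses are not known exactly. Their poses are not given: they have to be found in the camera images.
- battery_long: long, narrow black sealed battery, 134 x 34 x 60 mm (length along its x, width along y, height along z), 0.5 to 0.8 kg, standing upright on the bench. Plain flat top with a grey vent strip and two upright steel spade terminals 9 mm tall (nothing to collide with), one on a red and one on a grey pad, near the two ends. Origin: centre of the underside, z up.
- battery_brick: medium, brick-shaped black sealed battery, 97 x 43 x 52 mm (length along its x, width along y, height along z), 0.45 to 0.7 kg, standing upright on the bench. Plain flat top with a grey vent strip and two upright steel spade terminals 9 mm tall (nothing to collide with), one on a red and one on a grey pad, near the two ends. Origin: centre of the underside, z up.
- battery_short: short, nearly square black sealed battery, 51 x 42 x 50 mm (length along its x, width along y, height along z), 0.25 to 0.4 kg, standing upright on the bench. Plain flat top with a grey vent strip and two upright steel spade terminals 9 mm tall (nothing to collide with), one on a red and one on a grey pad, near the two ends. Origin: centre of the underside, z up.
- bay_long: long, narrow open-topped grey plastic bay made for battery_long, fixed in the service tray. Inside 150 x 50 mm (along its x and y), walls 4 mm thick, 8 mm of room on every side of its battery. Origin: centre of the bay's underside, 4 mm above the bench; inner floor 4 mm above the origin, wall tops 18 mm above it.
- bay_brick: medium, brick-shaped open-topped grey plastic bay made for battery_brick, fixed in the service tray. Inside 113 x 59 mm (along its x and y), walls 4 mm thick, 8 mm of room on every side of its battery. Origin: centre of the bay's underside, 4 mm above the bench; inner floor 4 mm above the origin, wall tops 18 mm above it.
- bay_short: short, nearly square open-topped grey plastic bay made for battery_short, fixed in the service tray. Inside 67 x 58 mm (along its x and y), walls 4 mm thick, 8 mm of room on every side of its battery. Origin: centre of the bay's underside, 4 mm above the bench; inner floor 4 mm above the origin, wall tops 18 mm above it.
- tray: aluminium service tray, 182 x 262 mm (x, y), fixed to the bench, rim 20 mm above the bench, walls 4 mm. It carries the three bays side by side, 80 mm apart centre to centre along its y, their x axes parallel to its x, in any order. Origin: centre of the underside.
- adapter: look-alike, not a battery: black mains adapter block with well rounded edges, 90 x 46 x 44 mm (x, y, z), a pale label on top, a socket at one end, no spade terminals. Origin: centre of the underside. To be left where it is.
- module: look-alike, not a battery: black power module on an aluminium foot plate 66 x 44 x 4 mm, body 50 x 44 mm, with six cooling fins along x on top, 50 mm tall in all, no spade terminals. Origin: centre of the underside. To be left where it is.
Things that resemble listed ones, but are neither listed nor needed, are in the scene too. Leave any blue or orange look-alike of the bay_short alone. What is shaped like the bay_brick but purple is not meant.

How it is judged:
At the end, for the whole second after the job is handed in: Each battery stands in its own bay: centre within 15 mm of the bay's centre, underside on the bay's floor (less than 8 mm above the bay's origin), upright within 0.1 rad, at rest and released (horizontal distance between battery_long and bay_long below 0.015 m and z of battery_long in the frame of bay_long between 0 and 0.008 m and angle between each of battery_long, battery_brick, battery_short's own z axis and vertical below 0.1 rad and linear speed of each of battery_long, battery_brick, battery_short below 0.02 m/s and horizontal distance between battery_brick and bay_brick below 0.015 m and z of battery_brick in the frame of bay_brick between 0 and 0.008 m and horizontal distance between battery_short and bay_short below 0.015 m and z of battery_short in the frame of bay_short between 0 and 0.008 m); the robot touches nothing.
It fails at once if the adapter is shifted by more than 20 mm (distance of adapter from where it was at the start of the episode above 0.02 m).
It fails at once if the power module is shifted by more than 20 mm (distance of module from where it was at the start of the episode above 0.02 m).
It fails at once if battery_long is let go in the air (underside more than 35 mm above the bench with no finger on it) (height (world z) of battery_long above 0.035 m and contact force between the fingers and battery_long below 0.05 N).
It fails at once if battery_brick is let go in the air (underside more than 35 mm above the bench with no finger on it) (height (world z) of battery_brick above 0.035 m and contact force between the fingers and battery_brick below 0.05 N).
It fails at once if battery_short is let go in the air (underside more than 35 mm above the bench with no finger on it) (height (world z) of battery_short above 0.035 m and contact force between the fingers and battery_short below 0.05 N).
It also fails if it takes over 88 s, if anything falls off the work surface, if the arm or the gripper's body presses on something with over 40 N, if the wrist force passes 120 N, or if a joint passes its speed limit or range.

ROBOT

A 7-joint arm with a two-finger parallel gripper is mounted at the origin on the work surface. World frame = base frame: x ahead of the robot, y to its left, z up, the work surface at z = 0. Lengths are in m, angles in rad, forces in N, time in s.
With the tool pointing down it reaches from about 0.4 to 0.875 m from the base axis. Payload 19.3 kg.
Tool frame: the origin (TCP) lies at the very end of the fingers, on their centre line; the grasp point (between the pads) lies 19 mm behind it; z points along the fingers, y is the line along which they close (so a half turn about z gives the same grasp; the last joint's range is limited). The gripper opens to 85 mm and grips with 20 to 120 N. Pads are 22 mm wide; open, the fingers measure 114 mm over their backs; the gripper's body (76 mm by 85 mm) begins 54 mm behind the grasp point. The pads swing forward as they close: fully open they stand 13 mm farther back than shut.
Start: joints at [-1.317, 0.521, -0.036, 1.599, 0.021, 1.021, -0.113], TCP at [0.199, 0.593, 0.231] pointing down, gripper open.
Joint ranges: [-2.91, 2.91], [-0.3, 2.13], [-1.5, 1.42], [0.17, 2.43], [-1.26, 4.41], [0.16, 1.93], [-2.52, 2.52]. Speed limits (rad/s): [1.89, 1.89, 2.39, 2.39, 3.01, 3.01, 3.01].

INTERFACE

Orientations are given as [roll, pitch, yaw] about the fixed x, y, z axes, in that order (R = Rz(yaw) Ry(pitch) Rx(roll)).
In Python, from workcell import bot gives the robot as it stands.
- The arm moves only by the shell command python3 -m crank 'ROWS' [FORCE]. ROWS is a JSON object of lists of equal length, an entry for each row: "travel": the shift along the world's x, y, z in cm, a list of three; "turn": the turn, a rotation vector about the world's x, y, z in degrees, a list of three; "gripper": the closure, from 0 (fully open) to 1 (shut). A call has exactly 5 rows; each row is the pose to reach, as a shift and turn from the pose commanded when the call began; what a row does not reach only later rows make up. A row lasts 1/10 s, in which the tool goes at most 50 mm and 8.59 degrees, less where a joint would pass 70% of its speed; a pose out of reach is approached as far as the arm can. A call with a gripper value outside its range is refused whole. The fingers move at their own pace and stop on an object; FORCE is the grip in N (left out, the last holds). Time passes only in rows, so rows that repeat a pose let the fingers close, or fill a call up. It gives the time, the measured TCP pose, the force, the opening and the grip force at its end, in the units of the state.
- bot.observe(): the state, without advancing time (a new reading comes with each control period).
- bot.grab_frame(name): name is "scene" or "side" or "wrist"; returns a dict with "pixels" (400x640x3 uint8, red, green, blue), "fx", "fy", "cx", "cy" (pixels), "extrinsics" (4x4, takes a point from world to camera coordinates). Camera axes: x right, y down, z forward; pixel columns grow to the right and rows downward; lengths in m; the calibration is good to about 2 mm. The wrist camera is an equidistant fisheye: a pixel r from the principal point sees the ray r / f radians off the axis. A picture is of the moment at which its call begins. There is no depth.
- bot.job_done(): hands the job in; it is judged then, once.
The state is a dict: "clock": time; "qpos": joint angles; "qd": joint speeds; "joint_efforts": joint torques, N m; "position": TCP position; "tool_rot": TCP orientation; "force": force on the tool from outside, world axes, zero at the start; "moment": the same for the moment, N m; "grip_width": finger opening in m; "finger_force": force on a finger pad.
Only numpy, scipy, OpenCV 4.12 (cv2) and the standard library are available. Lean on these libraries where they do the work, as an engineer would, in place of code of your own. Each camera call takes 0.05 s, during which the arm holds its last target. There are 200 camera calls.

## Working session

There is one attempt and no reset: what is moved stays moved. The work goes in short steps, Python scripts to look and compute and a shell command to move; the robot and the scene stay as the last step left them, time stands still between calls to the robot, and variables do not carry over. Pictures are saved under pics/ and viewed, at most 14 in all, crops included, and the job is handed in when it is done.

```bash
mkdir -p pics
python3 - <<'E'
from workcell import bot
import cv2
for n in ("scene","side","wrist"):
    f=bot.grab_frame(n); cv2.imwrite(f"pics/{n}0.png",f["pixels"][:,:,::-1]); print(n,f["fx"],f["fy"],f["cx"],f["cy"],f["extrinsics"])
s=bot.observe();print(s)
E
```

```text
scene 425.26816560908213 425.26816560908213 318.4009393097238 196.92817870780152 [[-0.83266679  0.55362898  0.01268757  0.43884107]
 [ 0.33438894  0.5209249  -0.78537971 -0.10843984]
 [-0.44141824 -0.64971702 -0.61888427  1.1755626 ]
 [ 0.          0.          0.          1.        ]]
side 487.56197150385873 487.56197150385873 323.31286981555513 209.4119484653631 [[ 0.98884788 -0.14790353  0.01744743 -0.50554027]
 [-0.09611041 -0.72324425 -0.68387173  0.03445894]
 [ 0.1137658   0.67456823 -0.72939362  1.13591478]
 [ 0.          0.          0.          1.        ]]
wrist 309.70691628693146 309.70691628693146 322.53000196210974 200.00054976854813 [[ 3.18240335e-01  9.48009916e-01 -5.37707064e-04 -6.24379606e-01]
 [ 8.99322957e-01 -3.01716933e-01  3.16520318e-01 -4.03755225e-02]
 [ 2.99902165e-01 -1.01213104e-01 -9.48585578e-01  3.80108239e-01]
 [ 0.00000000e+00  0.00000000e+00  0.00000000e+00  1.00000000e+00]]
{'clock': 0.15, 'qpos': array([-1.31721955,  0.52189756, -0.03626695,  1.59984133,  0.02123111,
        1.02109061, -0.11278952]), 'qd': array([-0.00118335, -0.00053525,  0.00167222, -0.00201437, -0.00092309,
       -0.00223266, -0.00038453]), 'joint_efforts': array([ 2.49892691e-03, -9.27396584e+01,  1.98071547e+00, -3.70048785e+01,
        1.79174670e-02,  6.50159389e-03,  4.49984796e-06]), 'position': array([0.19883722, 0.59228054, 0.23085867]), 'tool_rot': array([-3.14074761e+00,  1.12256241e-04,  2.81777726e+00]), 'force': array([-0.08702027, -0.34315552,  0.56047902]), 'moment': array([ 0.02395545, -0.06740383, -0.0297808 ]), 'finger_force': 0.0, 'grip_width': 0.08520506989848133}
```

View pics/scene0.png

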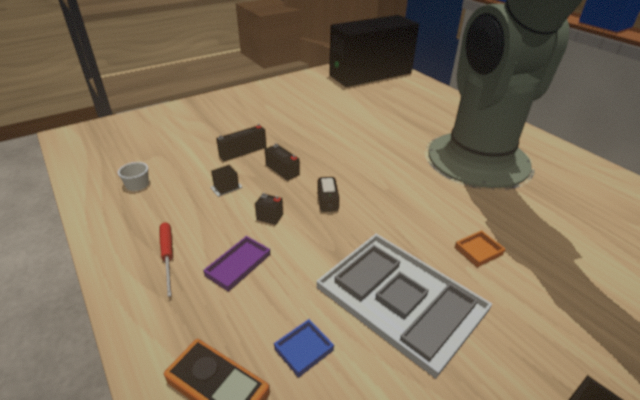

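View pics/side0.png

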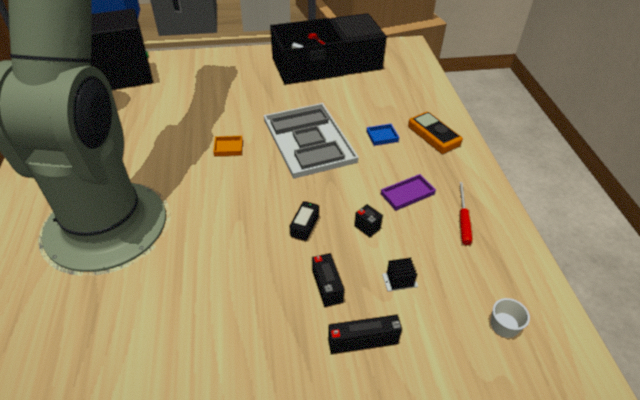

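The scene view shows batteries at about (241,142) long, (282,161) brick and (269,208) short; the module at (225,180), the adapter at (328,194) and the tray at (404,303). In the side view the batteries are at (365,333), (328,279) and (368,220), and the tray is at (310,139).

Run:
```python
import cv2
a=cv2.imread("pics/scene0.png");b=cv2.imread("pics/side0.png")
def crop(i,x,y,w,h,k,n): 
    c=cv2.resize(i[y:y+h,x:x+w],None,fx=k,fy=k,interpolation=cv2.INTER_CUBIC)
    c=cv2.convertScaleAbs(c,alpha=1.8,beta=20)
    for u in range(0,w,20): cv2.putText(c,str(x+u),(u*k,10),0,.35,(0,255,255)); cv2.line(c,(u*k,0),(u*k,h*k),(0,160,160),1)
    for v in range(0,h,20): cv2.putText(c,str(y+v),(0,v*k+10),0,.35,(0,255,255)); cv2.line(c,(0,v*k),(w*k,v*k),(0,160,160),1)
    cv2.imwrite(n,c)
crop(a,200,120,120,110,5,"pics/c1.png")
crop(b,300,190,130,170,3,"pics/c2.png")
crop(b,255,95,110,85,7,"pics/c3.png")
```

```text
(no output)
```

View pics/c1.png

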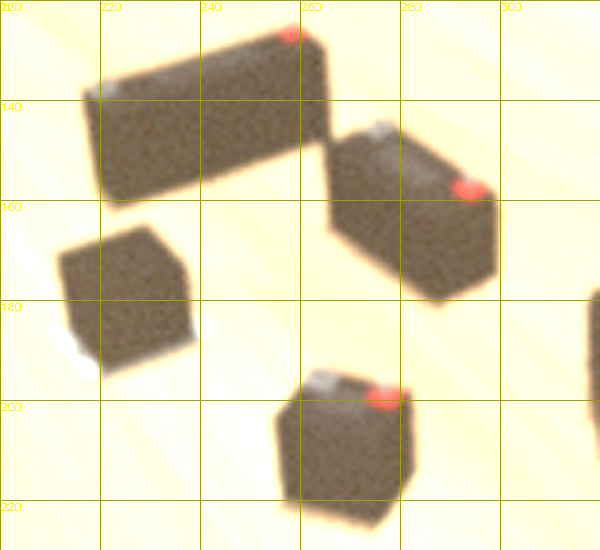

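View pics/c2.png

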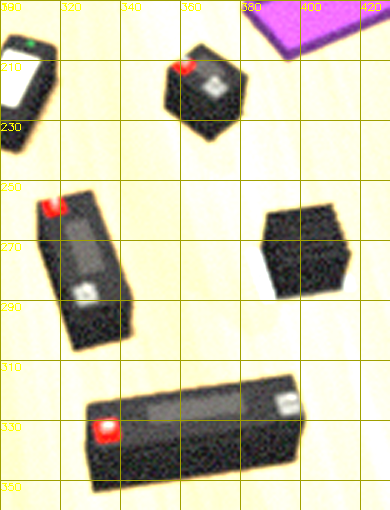

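View pics/c3.png

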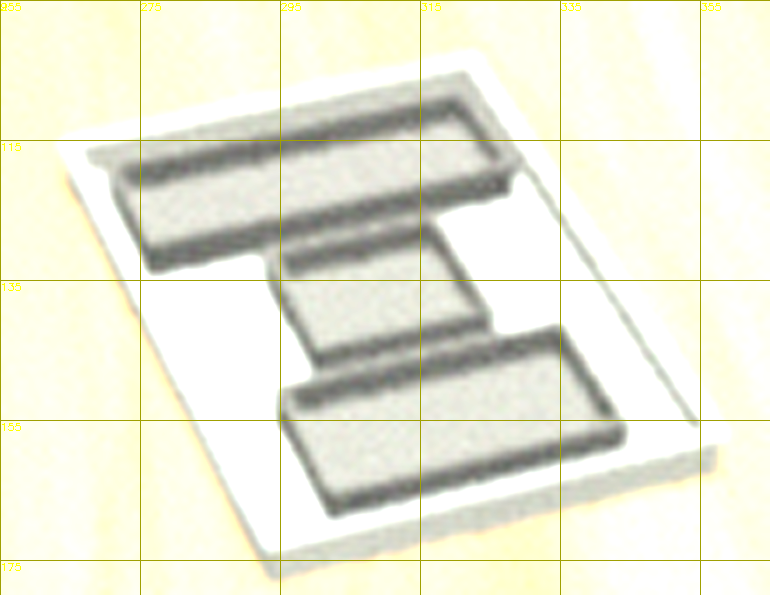

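The crops show that the long battery and the brick overlap at one corner in the scene view. The bay order from the far end of the tray is long, short, brick. I'll fit box silhouettes in both views.

```bash
cat > fit.py <<'E'
import numpy as np, cv2
from scipy.optimize import minimize
from workcell import bot
F={n:bot.grab_frame(n) for n in("scene","side")}
def proj(f,P):
    E=f["extrinsics"];c=np.c_[P,np.ones(len(P))]@E.T
    return np.c_[f["fx"]*c[:,0]/c[:,2]+f["cx"],f["fy"]*c[:,1]/c[:,2]+f["cy"]]
def ray(f,uv,z):
    E=f["extrinsics"];R=E[:3,:3];o=-R.T@E[:3,3]
    d=R.T@[(uv[0]-f["cx"])/f["fx"],(uv[1]-f["cy"])/f["fy"],1]
    return (o+d*(z-o[2])/d[2])[:2]
def box(p,d,z0=0):
    x,y,a=p;l,w,h=d;c,s=np.cos(a),np.sin(a)
    return np.array([[x+c*i*l/2-s*j*w/2,y+s*i*l/2+c*j*w/2,z0+k*h] for i in(-1,1) for j in(-1,1) for k in(0,1)])
S=4
def render(f,p,d,z0=0):
    m=np.zeros((400*S,640*S),np.uint8)
    h=cv2.convexHull(((proj(f,box(p,d,z0))+.5)*S).astype(np.float32)).astype(int)
    cv2.fillConvexPoly(m,h,255)
    return cv2.resize(m,(640,400),interpolation=cv2.INTER_AREA)/255.
def mask(f,kind):
    hsv=cv2.cvtColor(f["pixels"],cv2.COLOR_RGB2HSV)
    px=f["pixels"].astype(int);v=px.max(2)
    if kind=="dark": m=(v<110)|((v-px.min(2)<40)&(v<140))|((px[...,0]>120)&(px[...,1]<80))
    else: m=(v-px.min(2)<32)&(v>60)
    return cv2.morphologyEx(m.astype(np.uint8),cv2.MORPH_CLOSE,np.ones((3,3)))
def fit(objs,uv,kind,z0=0,views=("scene","side")):
    """objs: dims list; uv[i]={view:(u,v)} centres; fits jointly"""
    p=[]
    for d,c,a in uv: p+=[*np.mean([ray(F[v],c[v],d[2]/2) for v in views],0),a]
    M={}
    for v in views:
        m=mask(F[v],kind);roi=np.zeros_like(m)
        for i,(d,c,a) in enumerate(uv): roi=np.maximum(roi,(render(F[v],p[3*i:3*i+3],np.add(d,.025))>0).astype(np.uint8))
        M[v]=(m.astype(float),roi)
    def loss(q):
        t=0
        for v in views:
            r=0
            for i,(d,c,a) in enumerate(uv): r=np.maximum(r,render(F[v],q[3*i:3*i+3],d,z0))
            t+=np.sum(np.abs(r-M[v][0])*M[v][1])
        return t
    n=len(p);sim=np.array([p]+[np.add(p,np.eye(n)[k]*(.25 if k%3==2 else .015)) for k in range(n)])
    for _ in range(2):
        r=minimize(loss,p,method="Nelder-Mead",options=dict(initial_simplex=sim,maxiter=220*n//2,xatol=1e-4,fatol=.1))
        p=r.x;sim=np.array([p]+[np.add(p,np.eye(n)[k]*(-.1 if k%3==2 else .006)) for k in range(n)])
    return p.reshape(-1,3),r.fun
E
cat > m.py <<'E'
from fit import *
L=(.134,.034,.06);B=(.097,.043,.052);H=(.051,.042,.05);A=(.09,.046,.044);D=(.066,.044,.05)
def yaw(a,b): d=ray(F["side"],b,.055)-ray(F["side"],a,.055);return np.arctan2(d[1],d[0])
r,e=fit(0,[(L,dict(scene=(241,142),side=(365,333)),yaw((335,334),(395,325))),(B,dict(scene=(282,161),side=(327,278)),yaw((317,258),(328,288)))],"dark");print("long,brick",r.round(4),e)
r2,e=fit(0,[(H,dict(scene=(269,209),side=(368,221)),yaw((361,213),(371,219)))],"dark");print("short",r2.round(4),e)
t,e=fit(0,[((.182,.262,.02),dict(scene=(404,303),side=(310,140)),yaw((265,115),(323,103)))],"grey");print("tray",t.round(4),e)
for n,u,s in(("adapter",(328,194),(305,220)),("module",(225,180),(401,273))): print(n,ray(F["scene"],u,.025),ray(F["side"],s,.025))
for v in F:
    im=F[v]["pixels"][:,:,::-1].copy();im=cv2.resize(im,None,fx=1.2,fy=1.2)
    for p,d in((r[0],L),(r[1],B),(r2[0],H),(t[0],(.182,.262,.02))):
        cv2.polylines(im,[(cv2.convexHull(((proj(F[v],box(p,d))+.5)*1.2).astype(np.float32))).astype(int)],True,(0,255,0),1)
    cv2.imwrite(f"pics/fit_{v}.png",im)
a=cv2.imread("pics/fit_scene.png")[110:460,220:620];b=cv2.imread("pics/fit_side.png")[100:450,280:680]
cv2.imwrite("pics/fit.png",np.hstack([a,b]))
E
python3 m.py
```

```text
long,brick [[ 0.5311 -0.3762  0.0286]
 [ 0.4826 -0.2399 -1.4716]] 510.8666666666667
short [[ 0.6012 -0.0894 -0.8208]] 175.98039215686273
tray [[0.507  0.2452 0.2201]] 267.24313725490197
adapter [ 0.45911515 -0.06204083] [ 0.45763073 -0.07050265]
module [ 0.63888137 -0.24343027] [ 0.63915757 -0.24570261]
```

View pics/fit.png

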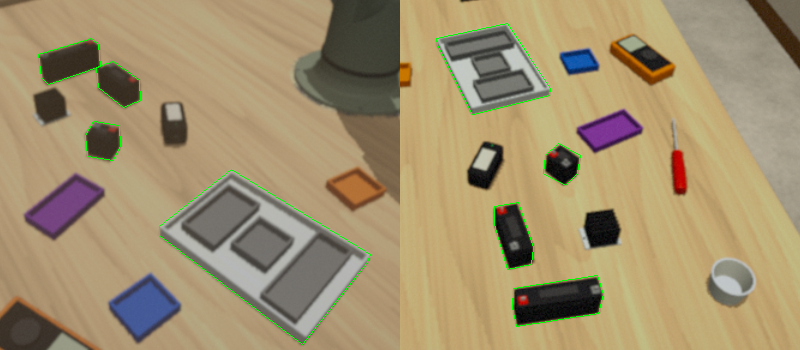

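Fits line up with both images. Long is at (0.531,-0.376), brick at (0.483,-0.240) and short at (0.601,-0.089). Tray is at (0.507,0.245) with yaw 0.22. Moving over the long battery first.

```bash
python3 -m crank '{"travel":[[4,-2.8,0],[8,-5.6,0],[12,-8.4,0],[16,-11.2,0],[20,-14,0]],"turn":[[0,0,-8],[0,0,-16],[0,0,-24],[0,0,-32],[0,0,-40]],"gripper":[0,0,0,0,0]}' 60
python3 -m crank '{"travel":[[2.4,-4.2,0],[4.8,-8.4,0],[7.2,-12.6,0],[9.6,-16.8,0],[12,-21,0]],"turn":[[0,0,-8],[0,0,-16],[0,0,-24],[0,0,-32],[0,0,-40]],"gripper":[0,0,0,0,0]}'
python3 -m crank '{"travel":[[0.6,-4.8,0],[1.2,-9.6,0],[1.8,-14.4,0],[2.4,-19.2,0],[3,-24,0]],"turn":[[0,0,-8],[0,0,-16],[0,0,-24],[0,0,-32],[0,0,-40]],"gripper":[0,0,0,0,0]}'
python3 -m crank '{"travel":[[0,-4.4,0],[0,-8.8,0],[0,-13.2,0],[0,-17.6,0],[0,-22,0]],"turn":[[0,0,-8],[0,0,-16],[0,0,-24],[0,0,-32],[0,0,-40]],"gripper":[0,0,0,0,0]}'
python3 -m crank '{"travel":[[-0.6,-5,0],[-1.2,-10,0],[-1.8,-15.8,0],[-1.8,-15.8,0],[-1.8,-15.8,0]],"turn":[[0,0,0],[0,0,0],[0,0,0],[0,0,0],[0,0,0]],"gripper":[0,0,0,0,0]}'
```

```text
clock: 0.75
position: [0.4002, 0.4512, 0.2314]
tool_rot: [3.141, -0.0, 2.114]
force: [-0.2, 0.7, 0.9]
grip_width: 0.0854
finger_force: 0.0
clock: 1.25
position: [0.5195, 0.2408, 0.2314]
tool_rot: [3.142, -0.0, 1.416]
force: [1.4, 0.7, 0.0]
grip_width: 0.0854
finger_force: 0.0
clock: 1.75
position: [0.5488, 0.0007, 0.2315]
tool_rot: [-3.142, -0.0, 0.718]
force: [1.6, 0.7, -0.1]
grip_width: 0.0853
finger_force: 0.0
clock: 2.25
position: [0.5487, -0.219, 0.2314]
tool_rot: [-3.141, -0.0, 0.02]
force: [1.4, -0.1, 0.4]
grip_width: 0.0852
finger_force: 0.0
clock: 2.75
position: [0.5297, -0.3775, 0.231]
tool_rot: [3.141, 0.001, 0.022]
force: [0.0, 0.3, 0.4]
grip_width: 0.0858
finger_force: 0.0
```

```bash
python3 -m crank '{"travel":[[0.1,0.1,-4],[0.1,0.1,-8],[0.1,0.1,-12],[0.1,0.1,-15],[0.1,0.1,-17]],"turn":[[0,0,0.4],[0,0,0.4],[0,0,0.4],[0,0,0.4],[0,0,0.4]],"gripper":[0,0,0,0,0]}'
python3 -m crank '{"travel":[[0,0,-1],[0,0,-2],[0,0,-3],[0,0,-3.5],[0,0,-3.5]],"turn":[[0,0,0],[0,0,0],[0,0,0],[0,0,0],[0,0,0]],"gripper":[0,0,0,0,0]}'
python3 -m crank '{"travel":[[0,0,0],[0,0,0],[0,0,0],[0,0,0],[0,0,0]],"turn":[[0,0,0],[0,0,0],[0,0,0],[0,0,0],[0,0,0]],"gripper":[0.3,0.5,0.8,1,1]}' 80
python3 -m crank '{"travel":[[0,0,0],[0,0,0],[0,0,0],[0,0,0],[0,0,0]],"turn":[[0,0,0],[0,0,0],[0,0,0],[0,0,0],[0,0,0]],"gripper":[1,1,1,1,1]}'
```

```text
clock: 3.25
position: [0.5321, -0.3718, 0.0589]
tool_rot: [-3.14, 0.002, 0.034]
force: [0.2, -0.1, 0.3]
grip_width: 0.0853
finger_force: 0.0
clock: 3.75
position: [0.5319, -0.3743, 0.026]
tool_rot: [-3.141, 0.0, 0.032]
force: [-0.4, 0.5, -0.6]
grip_width: 0.0857
finger_force: 0.0
clock: 4.25
position: [0.5322, -0.3751, 0.027]
tool_rot: [3.141, -0.001, 0.032]
force: [-0.2, -1.1, 6.1]
grip_width: 0.0328
finger_force: 80.9
clock: 4.75
position: [0.5322, -0.3751, 0.027]
tool_rot: [3.141, -0.001, 0.032]
force: [-1.8, 0.5, 5.8]
grip_width: 0.033
finger_force: 80.9
```

```bash
python3 -m crank '{"travel":[[0,0,1],[0,0,4],[0,0,8],[0,0,12],[0,0,15]],"turn":[[0,0,0],[0,0,0],[0,0,0],[0,0,0],[0,0,0]],"gripper":[1,1,1,1,1]}'
python3 -m crank '{"travel":[[0,2,0],[-0.3,6,0],[-0.5,10.5,0],[-0.8,15,0],[-1,20,0]],"turn":[[0,0,0.7],[0,0,1.4],[0,0,2.1],[0,0,2.8],[0,0,3.6]],"gripper":[1,1,1,1,1]}'
python3 -m crank '{"travel":[[-0.2,4.4,0],[-0.4,8.8,0],[-0.6,13.2,0],[-0.8,17.6,0],[-1,22,0]],"turn":[[0,0,0.7],[0,0,1.4],[0,0,2.1],[0,0,2.8],[0,0,3.6]],"gripper":[1,1,1,1,1]}'
python3 -m crank '{"travel":[[-0.2,4.4,0],[-0.4,8.8,0],[-0.6,13.2,0],[-0.8,17,0],[-1,20,0]],"turn":[[0,0,0.7],[0,0,1.4],[0,0,2.1],[0,0,2.8],[0,0,3.6]],"gripper":[1,1,1,1,1]}'
python3 -m crank '{"travel":[[-0.4,3,0],[-0.8,6,0],[-1.15,7.8,0],[-1.15,7.8,0],[-1.15,7.8,0]],"turn":[[0,0,0],[0,0,0],[0,0,0],[0,0,0],[0,0,0]],"gripper":[1,1,1,1,1]}'
python3 - <<'E'
from fit import *
im=np.hstack([cv2.resize(F["scene"]["pixels"][150:400,270:530],None,fx=1.5,fy=1.5),cv2.resize(F["side"]["pixels"][20:270,220:480],None,fx=1.5,fy=1.5)])
cv2.imwrite("pics/p1.png",im[:,:,::-1])
E
```

```text
clock: 5.25
position: [0.5317, -0.3745, 0.179]
tool_rot: [3.141, -0.001, 0.032]
force: [1.3, -0.6, -6.9]
grip_width: 0.033
finger_force: 81.3
clock: 5.75
position: [0.521, -0.1731, 0.1766]
tool_rot: [-3.141, 0.0, 0.095]
force: [1.7, 0.8, -6.8]
grip_width: 0.0331
finger_force: 81.4
clock: 6.25
position: [0.5111, 0.0473, 0.1767]
tool_rot: [-3.141, 0.0, 0.158]
force: [0.3, 0.1, -6.3]
grip_width: 0.033
finger_force: 81.6
clock: 6.75
position: [0.5009, 0.2481, 0.1764]
tool_rot: [-3.141, 0.001, 0.223]
force: [0.8, -0.4, -6.7]
grip_width: 0.0328
finger_force: 81.6
clock: 7.25
position: [0.4901, 0.3229, 0.1764]
tool_rot: [3.141, 0.0, 0.221]
force: [-0.1, -0.3, -7.0]
grip_width: 0.0334
finger_force: 81.8
```

View pics/p1.png

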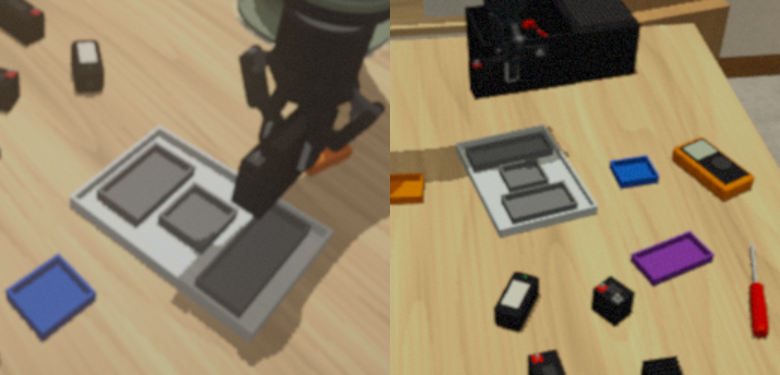

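The long battery hangs upright above the far bay (scene crop around (270,185)), with its shadow in that bay. I'll lower it until it touches.

```bash
python3 -m crank '{"travel":[[0,0,-2],[0,0,-5],[0,0,-8],[0,0,-10.5],[0,0,-12]],"turn":[[0,0,0],[0,0,0],[0,0,0],[0,0,0],[0,0,0]],"gripper":[1,1,1,1,1]}'
python3 -m crank '{"travel":[[0,0,-0.5],[0,0,-1],[0,0,-1.4],[0,0,-1.8],[0,0,-1.8]],"turn":[[0,0,0],[0,0,0],[0,0,0],[0,0,0],[0,0,0]],"gripper":[1,1,1,1,1]}'
python3 -m crank '{"travel":[[0,0,-0.1],[0,0,-0.2],[0,0,-0.3],[0,0,-0.3],[0,0,-0.3]],"turn":[[0,0,0],[0,0,0],[0,0,0],[0,0,0],[0,0,0]],"gripper":[1,1,1,1,1]}'
```

```text
clock: 7.85
position: [0.4902, 0.3222, 0.0548]
tool_rot: [3.141, 0.002, 0.219]
force: [0.0, 0.1, -6.6]
grip_width: 0.0332
finger_force: 81.5
clock: 8.35
position: [0.4903, 0.3236, 0.0383]
tool_rot: [-3.141, 0.0, 0.221]
force: [0.7, 0.9, -5.8]
grip_width: 0.0329
finger_force: 81.5
clock: 8.85
position: [0.4904, 0.3234, 0.0353]
tool_rot: [-3.142, -0.0, 0.221]
force: [0.2, 0.1, -6.5]
grip_width: 0.0328
finger_force: 81.5
```

```bash
python3 -m crank '{"travel":[[0,0,-0.1],[0,0,-0.1],[0,0,-0.1],[0,0,-0.1],[0,0,-0.1]],"turn":[[0,0,0],[0,0,0],[0,0,0],[0,0,0],[0,0,0]],"gripper":[1,1,1,1,1]}'
python3 -m crank '{"travel":[[0,0,-0.1],[0,0,-0.1],[0,0,-0.1],[0,0,-0.1],[0,0,-0.1]],"turn":[[0,0,0],[0,0,0],[0,0,0],[0,0,0],[0,0,0]],"gripper":[1,1,1,1,1]}'
```

```text
clock: 9.35
position: [0.4905, 0.3235, 0.035]
tool_rot: [-3.141, -0.0, 0.221]
force: [-4.8, -1.2, 7.5]
grip_width: 0.0329
finger_force: 83.6
clock: 9.85
position: [0.4905, 0.3235, 0.0349]
tool_rot: [-3.14, -0.0, 0.22]
force: [-11.6, -4.6, 29.6]
grip_width: 0.033
finger_force: 86.4
```

Contact with the floor. Releasing and going up.

```bash
python3 -m crank '{"travel":[[0,0,0.1],[0,0,0.1],[0,0,0.1],[0,0,0.1],[0,0,0.1]],"turn":[[0,0,0],[0,0,0],[0,0,0],[0,0,0],[0,0,0]],"gripper":[1,0.5,0.3,0.3,0.3]}'
python3 -m crank '{"travel":[[0,0,1],[0,0,4],[0,0,8],[0,0,12],[0,0,17]],"turn":[[0,0,0],[0,0,0],[0,0,0],[0,0,0],[0,0,0]],"gripper":[0.3,0.3,0.3,0,0]}'
python3 -c "from workcell import bot;s=bot.observe();print(s['qpos'],s['position'],s['tool_rot'])"
```

```text
clock: 10.35
position: [0.4905, 0.3235, 0.0343]
tool_rot: [3.142, -0.0, 0.221]
force: [-0.1, 0.8, -0.7]
grip_width: 0.0599
finger_force: 0.0
clock: 10.85
position: [0.4898, 0.3229, 0.2058]
tool_rot: [3.141, 0.001, 0.22]
force: [0.3, 0.4, 1.0]
grip_width: 0.085
finger_force: 0.0
[-1.18187955  0.60705754  0.75056852  1.75645512 -0.48860268  0.97566677
 -1.58857455] [0.48979207 0.32290067 0.20582269] [3.14077153e+00 1.19459418e-03 2.20199696e-01]
```

```bash
python3 -m crank '{"travel":[[1,-4,0],[2,-8,0],[3,-12,0],[4,-16,0],[5,-20,0]],"turn":[[0,0,3],[0,0,6],[0,0,9],[0,0,12],[0,0,15]],"gripper":[0,0,0,0,0]}'
python3 -m crank '{"travel":[[1.2,-4.3,0],[2.4,-8.6,0],[3.6,-12.9,0],[4.8,-17.2,0],[6.1,-21.3,0]],"turn":[[0,0,3],[0,0,6],[0,0,9],[0,0,12],[0,0,15.4]],"gripper":[0,0,0,0,0]}'
python3 -m crank '{"travel":[[0,0,-1],[0,0,-4],[0,0,-8],[0,0,-11],[0,0,-13]],"turn":[[0,0,0],[0,0,0],[0,0,0],[0,0,0],[0,0,0]],"gripper":[0,0,0,0,0]}'
python3 - <<'E'
from workcell import bot
import cv2
f=bot.grab_frame("wrist");cv2.imwrite("pics/w1.png",f["pixels"][:,:,::-1])
E
```

```text
clock: 11.35
position: [0.5405, 0.1218, 0.2051]
tool_rot: [-3.142, -0.001, 0.485]
force: [1.2, -0.3, -0.8]
grip_width: 0.0855
finger_force: 0.0
clock: 11.85
position: [0.6014, -0.0918, 0.2051]
tool_rot: [3.141, -0.0, 0.753]
force: [0.8, 1.8, 0.6]
grip_width: 0.0858
finger_force: 0.0
clock: 12.35
position: [0.6006, -0.0895, 0.0728]
tool_rot: [-3.14, 0.001, 0.751]
force: [0.4, -0.1, 0.6]
grip_width: 0.0857
finger_force: 0.0
```

View pics/w1.png

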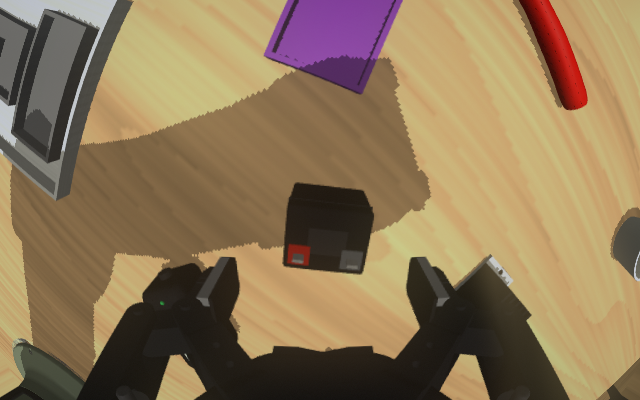

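The wrist view shows the short battery between the open fingers at (328,230), terminals along the closing line. Descending and gripping.

```bash
python3 -m crank '{"travel":[[0,0,-2],[0,0,-4],[0,0,-5.2],[0,0,-5.2],[0,0,-5.2]],"turn":[[0,0,0],[0,0,0],[0,0,0],[0,0,0],[0,0,0]],"gripper":[0,0,0,0,0]}'
python3 -m crank '{"travel":[[0,0,0],[0,0,0],[0,0,0],[0,0,0],[0,0,0]],"turn":[[0,0,0],[0,0,0],[0,0,0],[0,0,0],[0,0,0]],"gripper":[0.2,0.3,0.5,1,1]}' 70
python3 -m crank '{"travel":[[0,0,0],[0,0,0],[0,0,0],[0,0,0],[0,0,0]],"turn":[[0,0,0],[0,0,0],[0,0,0],[0,0,0],[0,0,0]],"gripper":[1,1,1,1,1]}'
python3 -m crank '{"travel":[[0,0,1],[0,0,4],[0,0,8],[0,0,12],[0,0,15]],"turn":[[0,0,0],[0,0,0],[0,0,0],[0,0,0],[0,0,0]],"gripper":[1,1,1,1,1]}'
python3 - <<'E'
from workcell import bot
import cv2
f=bot.grab_frame("wrist");cv2.imwrite("pics/w2.png",f["pixels"][120:,100:540,::-1])
E
```

```text
clock: 12.9
position: [0.6017, -0.0898, 0.0232]
tool_rot: [3.141, -0.0, 0.751]
force: [-0.3, 0.6, 1.5]
grip_width: 0.0854
finger_force: 0.0
clock: 13.4
position: [0.602, -0.0896, 0.0236]
tool_rot: [3.141, -0.001, 0.751]
force: [-4.2, 0.9, 17.6]
grip_width: 0.0509
finger_force: 68.5
clock: 13.9
position: [0.602, -0.0896, 0.0236]
tool_rot: [3.141, -0.001, 0.751]
force: [-4.2, 1.1, 15.9]
grip_width: 0.0508
finger_force: 68.5
clock: 14.4
position: [0.6014, -0.0897, 0.1751]
tool_rot: [3.141, -0.001, 0.751]
force: [0.5, -0.3, -3.1]
grip_width: 0.0507
finger_force: 72.0
```

View pics/w2.png

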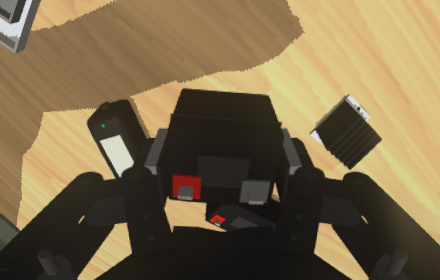

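Short battery held squarely. On to the middle bay.

```bash
python3 -m crank '{"travel":[[-0.6,2,0],[-1.6,5.5,0],[-2.6,9.2,0],[-3.7,13,0],[-4.7,16.7,0]],"turn":[[0,0,5],[0,0,11],[0,0,17],[0,0,23.5],[0,0,30]],"gripper":[1,1,1,1,1]}'
python3 -m crank '{"travel":[[-1.1,3.7,0],[-2.1,7.5,0],[-3.1,11.2,0],[-4,14.4,0],[-4.7,16.8,0]],"turn":[[0,0,6.5],[0,0,13],[0,0,19],[0,0,25],[0,0,29.6]],"gripper":[1,1,1,1,1]}'
python3 -m crank '{"travel":[[0,0,0],[0,0,-3],[0,0,-6.5],[0,0,-10],[0,0,-12]],"turn":[[0,0,0],[0,0,0],[0,0,0],[0,0,0],[0,0,0]],"gripper":[1,1,1,1,1]}'
python3 -m crank '{"travel":[[0,0,-0.5],[0,0,-1],[0,0,-1.5],[0,0,-1.9],[0,0,-1.9]],"turn":[[0,0,0],[0,0,0],[0,0,0],[0,0,0],[0,0,0]],"gripper":[1,1,1,1,1]}'
```

```text
clock: 14.95
position: [0.5535, 0.0789, 0.1726]
tool_rot: [-3.141, -0.0, 1.28]
force: [0.7, 0.2, -4.3]
grip_width: 0.0504
finger_force: 72.1
clock: 15.45
position: [0.5064, 0.2476, 0.1724]
tool_rot: [-3.141, -0.0, 1.797]
force: [0.4, -0.6, -2.7]
grip_width: 0.0505
finger_force: 72.1
clock: 15.95
position: [0.5067, 0.2441, 0.05]
tool_rot: [-3.139, 0.001, 1.79]
force: [-0.7, 0.4, -2.7]
grip_width: 0.0505
finger_force: 71.9
clock: 16.45
position: [0.5075, 0.2455, 0.0335]
tool_rot: [3.141, -0.0, 1.792]
force: [-0.1, -0.5, -3.0]
grip_width: 0.0509
finger_force: 71.9
```

```bash
python3 -m crank '{"travel":[[0,0,-0.1],[0,0,-0.1],[0,0,-0.2],[0,0,-0.2],[0,0,-0.2]],"turn":[[0,0,0],[0,0,0],[0,0,0],[0,0,0],[0,0,0]],"gripper":[1,1,1,1,1]}'
python3 -m crank '{"travel":[[0,0,-0.1],[0,0,-0.1],[0,0,-0.1],[0,0,-0.1],[0,0,-0.1]],"turn":[[0,0,0],[0,0,0],[0,0,0],[0,0,0],[0,0,0]],"gripper":[1,1,1,1,1]}'
```

```text
clock: 16.95
position: [0.5075, 0.2456, 0.0317]
tool_rot: [3.141, -0.0, 1.792]
force: [-1.6, -0.7, 5.6]
grip_width: 0.0506
finger_force: 72.8
clock: 17.45
position: [0.5076, 0.2456, 0.0316]
tool_rot: [3.141, -0.001, 1.791]
force: [-8.1, -3.0, 27.6]
grip_width: 0.0509
finger_force: 75.0
```

```bash
python3 -m crank '{"travel":[[0,0,0.1],[0,0,0.1],[0,0,0.1],[0,0,0.1],[0,0,0.1]],"turn":[[0,0,0],[0,0,0],[0,0,0],[0,0,0],[0,0,0]],"gripper":[0.8,0.4,0.1,0.1,0.1]}'
python3 -m crank '{"travel":[[0,0,1],[0,0,4],[0,0,8],[0,0,12],[0,0,17]],"turn":[[0,0,0],[0,0,0],[0,0,0],[0,0,0],[0,0,0]],"gripper":[0.1,0.1,0.1,0,0]}'
python3 -m crank '{"travel":[[-0.2,-4,0],[-0.4,-8.4,0],[-0.6,-12.8,0],[-0.8,-17.2,0],[-1,-21.6,0]],"turn":[[0,0,-1],[0,0,-2],[0,0,-3],[0,0,-4],[0,0,-5]],"gripper":[0,0,0,0,0]}'
python3 -m crank '{"travel":[[-0.3,-4.4,0],[-0.6,-8.8,0],[-0.9,-13.2,0],[-1.2,-17.6,0],[-1.5,-22,0]],"turn":[[0,0,-0.5],[0,0,-1],[0,0,-1.5],[0,0,-2],[0,0,-2]],"gripper":[0,0,0,0,0]}'
python3 -m crank '{"travel":[[0,-3,0],[0,-4.9,0],[0,-4.9,-2],[0,-4.9,-6],[0,-4.9,-10]],"turn":[[0,0,0],[0,0,0],[0,0,0],[0,0,0],[0,0,0]],"gripper":[0,0,0,0,0]}'
python3 - <<'E'
from workcell import bot
import cv2
f=bot.grab_frame("wrist");cv2.imwrite("pics/w3.png",f["pixels"][:,:,::-1])
E
```

```text
clock: 17.95
position: [0.5074, 0.2454, 0.0312]
tool_rot: [-3.142, 0.0, 1.791]
force: [-0.5, -0.9, 0.4]
grip_width: 0.0771
finger_force: 0.0
clock: 18.45
position: [0.5067, 0.245, 0.2029]
tool_rot: [-3.14, 0.001, 1.791]
force: [0.7, 0.6, 0.0]
grip_width: 0.0857
finger_force: 0.0
clock: 18.95
position: [0.497, 0.0278, 0.2021]
tool_rot: [3.141, -0.0, 1.704]
force: [0.9, -0.4, -0.2]
grip_width: 0.0851
finger_force: 0.0
clock: 19.45
position: [0.482, -0.1923, 0.2021]
tool_rot: [3.141, -0.0, 1.669]
force: [1.5, -0.0, -0.1]
grip_width: 0.0854
finger_force: 0.0
clock: 19.95
position: [0.4828, -0.2398, 0.1012]
tool_rot: [3.139, 0.001, 1.669]
force: [1.4, -0.2, -0.4]
grip_width: 0.0859
finger_force: 0.0
```

View pics/w3.png

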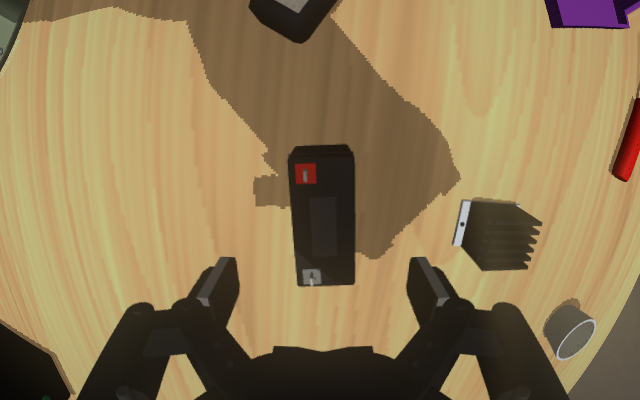

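The brick sits centred between the fingers, with terminals at (305,175) and (312,277). Descending and gripping.

```bash
python3 -m crank '{"travel":[[0,0,-2.5],[0,0,-5],[0,0,-7],[0,0,-7.9],[0,0,-7.9]],"turn":[[0,0,0],[0,0,0],[0,0,0],[0,0,0],[0,0,0]],"gripper":[0,0,0,0,0]}'
python3 -m crank '{"travel":[[0,0,0],[0,0,0],[0,0,0],[0,0,0],[0,0,0]],"turn":[[0,0,0],[0,0,0],[0,0,0],[0,0,0],[0,0,0]],"gripper":[0.2,0.4,0.7,1,1]}' 80
python3 -m crank '{"travel":[[0,0,0],[0,0,0],[0,0,0],[0,0,0],[0,0,0]],"turn":[[0,0,0],[0,0,0],[0,0,0],[0,0,0],[0,0,0]],"gripper":[1,1,1,1,1]}'
python3 -m crank '{"travel":[[0,0,1],[0,0,4],[0,0,8],[0,0,12],[0,0,15]],"turn":[[0,0,0],[0,0,0],[0,0,0],[0,0,0],[0,0,0]],"gripper":[1,1,1,1,1]}'
python3 -m crank '{"travel":[[0.3,2,0],[0.5,4.5,0],[0.8,7.5,0],[1.1,10.5,0],[1.4,13.6,0]],"turn":[[0,0,-5],[0,0,-10],[0,0,-16],[0,0,-22],[0,0,-28]],"gripper":[1,1,1,1,1]}'
python3 -m crank '{"travel":[[0.3,2.7,0],[0.5,5.4,0],[0.8,8.1,0],[1.1,10.8,0],[1.4,13.6,0]],"turn":[[0,0,-5.5],[0,0,-11],[0,0,-16.5],[0,0,-22],[0,0,-27.5]],"gripper":[1,1,1,1,1]}'
python3 -m crank '{"travel":[[0.3,3,0],[0.6,6,0],[0.9,9,0],[1.2,12,0],[1.4,13.5,0]],"turn":[[0,0,-6],[0,0,-12],[0,0,-18],[0,0,-24],[0,0,-27.5]],"gripper":[1,1,1,1,1]}'
```

```text
clock: 20.5
position: [0.4823, -0.2395, 0.0225]
tool_rot: [-3.141, -0.0, 1.669]
force: [-0.2, 0.4, 0.0]
grip_width: 0.0854
finger_force: 0.0
clock: 21.0
position: [0.483, -0.2397, 0.0236]
tool_rot: [3.14, 0.0, 1.67]
force: [-2.2, 1.5, 18.3]
grip_width: 0.0419
finger_force: 79.5
clock: 21.5
position: [0.483, -0.2397, 0.0236]
tool_rot: [3.14, 0.0, 1.67]
force: [-2.8, 2.0, 19.8]
grip_width: 0.0419
finger_force: 79.5
clock: 22.0
position: [0.4823, -0.2396, 0.1751]
tool_rot: [3.14, 0.0, 1.669]
force: [0.2, 0.2, -5.8]
grip_width: 0.042
finger_force: 82.9
clock: 22.5
position: [0.496, -0.1024, 0.1728]
tool_rot: [-3.141, -0.0, 1.176]
force: [0.4, 0.2, -5.2]
grip_width: 0.0419
finger_force: 83.0
clock: 23.0
position: [0.51, 0.0336, 0.1728]
tool_rot: [-3.141, -0.0, 0.696]
force: [-0.1, -0.1, -5.5]
grip_width: 0.042
finger_force: 83.0
clock: 23.5
position: [0.5238, 0.1706, 0.1724]
tool_rot: [-3.14, 0.001, 0.219]
force: [-0.1, -0.6, -5.5]
grip_width: 0.0421
finger_force: 82.9
```

```bash
python3 -m crank '{"travel":[[0,0,0],[0,0,-3],[0,0,-6.5],[0,0,-10],[0,0,-12]],"turn":[[0,0,0],[0,0,0],[0,0,0],[0,0,0],[0,0,0]],"gripper":[1,1,1,1,1]}'
python3 -m crank '{"travel":[[0,0,-0.5],[0,0,-1],[0,0,-1.5],[0,0,-1.8],[0,0,-1.8]],"turn":[[0,0,0],[0,0,0],[0,0,0],[0,0,0],[0,0,0]],"gripper":[1,1,1,1,1]}'
python3 -m crank '{"travel":[[0,0,-0.1],[0,0,-0.2],[0,0,-0.3],[0,0,-0.3],[0,0,-0.3]],"turn":[[0,0,0],[0,0,0],[0,0,0],[0,0,0],[0,0,0]],"gripper":[1,1,1,1,1]}'
```

```text
clock: 24.0
position: [0.5231, 0.1668, 0.0505]
tool_rot: [-3.142, 0.002, 0.221]
force: [0.8, 0.4, -5.2]
grip_width: 0.0421
finger_force: 82.5
clock: 24.5
position: [0.5245, 0.1676, 0.0346]
tool_rot: [-3.141, -0.0, 0.221]
force: [0.1, -0.1, -5.9]
grip_width: 0.0415
finger_force: 82.6
clock: 25.0
position: [0.5244, 0.1676, 0.0317]
tool_rot: [-3.141, -0.0, 0.221]
force: [-3.7, 0.2, 5.9]
grip_width: 0.0417
finger_force: 83.9
```

Contact with the floor. Releasing with a small opening, then rising and checking.

```bash
python3 -m crank '{"travel":[[0,0,-0.1],[0,0,-0.1],[0,0,0],[0,0,0],[0,0,0]],"turn":[[0,0,0],[0,0,0],[0,0,0],[0,0,0],[0,0,0]],"gripper":[1,0.6,0.3,0.3,0.3]}'
python3 -m crank '{"travel":[[0,0,1],[0,0,4],[0,0,8],[0,0,12],[0,0,17]],"turn":[[0,0,0],[0,0,0],[0,0,0],[0,0,0],[0,0,0]],"gripper":[0.3,0.3,0.3,0,0]}'
python3 -m crank '{"travel":[[0,-4.5,0],[0,-9,0],[0,-13.5,0],[0,-18,0],[0,-22,0]],"turn":[[0,0,0],[0,0,0],[0,0,0],[0,0,0],[0,0,0]],"gripper":[0,0,0,0,0]}'
cat > chk.py <<'E'
from fit import *
c,s=np.cos(.2201),np.sin(.2201)
for n,d,k in(("long",(.134,.034,.06),.08),("short",(.051,.042,.05),0),("brick",(.097,.043,.052),-.08)):
    p=(.507-s*k,.2452+c*k,.2201)
    for v in F:
        h=cv2.convexHull(((proj(F[v],box(p,d,.008))+.5)*3).astype(np.float32)).astype(int)
        if n=="long":globals()["I"+v]=cv2.convertScaleAbs(cv2.resize(F[v]["pixels"][:,:,::-1],None,fx=3,fy=3,interpolation=cv2.INTER_CUBIC),alpha=1.6,beta=20)
        cv2.polylines(globals()["I"+v],[h],True,(0,255,0),1)
cv2.imwrite("pics/end.png",np.hstack([cv2.resize(Iscene[640:1180,900:1520],(460,400)),Iside[230:540,750:1090][:, :340].copy() if 0 else cv2.resize(Iside[230:560,760:1090],(340,400))]))
E
python3 chk.py
```

```text
clock: 25.5
position: [0.5245, 0.1675, 0.0313]
tool_rot: [3.142, -0.0, 0.221]
force: [0.1, -0.2, -0.9]
grip_width: 0.0599
finger_force: 0.0
clock: 26.0
position: [0.5237, 0.167, 0.2028]
tool_rot: [3.141, 0.001, 0.22]
force: [0.7, 0.7, 0.3]
grip_width: 0.0847
finger_force: 0.0
clock: 26.5
position: [0.524, -0.0548, 0.2021]
tool_rot: [3.141, -0.001, 0.22]
force: [0.9, 0.2, 0.0]
grip_width: 0.0853
finger_force: 0.0
```

View pics/end.png

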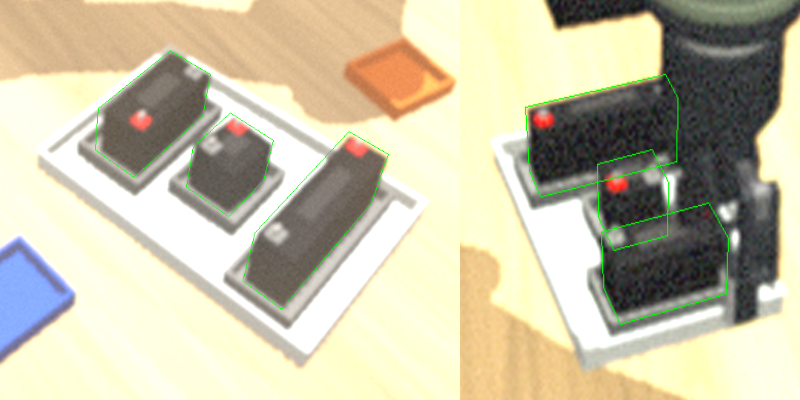

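All three batteries stand upright inside their bays and match the predicted outlines. The gripper is clear of everything.

```bash
python3 -c "from workcell import bot;print(bot.job_done())"
```

```text
the job is handed in; nothing more can be done
None
```

I handed the job in at about 26.5 s: all three batteries stand upright in their own bays and were released only after touching the bay floor. The final camera check matched the predicted positions; the adapter and module were not touched, but the official verdict was not shown.

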